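Face up and restock the counter display tray

ROBOT

A 7-joint arm with a two-finger parallel gripper is mounted at the origin on the work surface. World frame = base frame: x ahead of the robot, y to its left, z up, the work surface at z = 0. Lengths are in m, angles in rad, forces in N, time in s.
With the tool pointing down it reaches from about 0.425 to 0.875 m from the base axis. Payload 8.4 kg.
Tool frame: the origin (TCP) lies midway between the tips of the shut fingers; the grasp point (between the pads) lies 19 mm behind it; z points along the fingers, x is the direction in which the jaws open and shut, and the axes are right-handed (so a half turn about z gives the same grasp; the last joint's range is limited). The gripper opens to 85 mm and grips with 20 to 120 N. Pads are 22 mm wide; open, the fingers measure 114 mm over their backs; the gripper's body (76 mm by 85 mm) begins 54 mm behind the grasp point. The pads swing forward as they close: fully open they stand 13 mm farther back than shut.
Start: joints at [1.031, 0.333, 0.04, 1.465, -0.013, 1.343, -0.059], TCP at [0.277, -0.588, 0.231] pointing down, gripper open.
Joint ranges: [-2.58, 2.58], [-0.38, 2.09], [-1.3, 1.39], [0.25, 2.4], [-1.5, 4.64], [0.08, 2.09], [-2.65, 2.65]. Speed limits (rad/s): [2.22, 2.22, 2.79, 2.79, 3.14, 3.14, 3.14].

INTERFACE

Orientations are given as a unit quaternion [w, x, y, z].
In Python, from bench import manip gives the robot as it stands.
- The arm moves only by the tool jog_arm, never from a script. Its argument "targets" is a list of rows, each a list of 7 numbers: the shift along the tool's x, y, z in units of 0.2 m (1.0 is 0.2 m), then the turn, a rotation vector about the tool's x, y, z in units of pi/2 rad (1.0 is pi/2 rad), then the opening in per cent of the stroke, from 0 (shut) to 100 (fully open). In form: [[x, y, z, rx, ry, rz, jaw], ...]. A call has 1 to 12 rows; each row is the pose to reach, as a shift and turn from the pose commanded when the call began, along the tool's axes at that moment; what a row does not reach only later rows make up. A row lasts 1/8 s, in which the tool goes at most 62.5 mm and 10.7 degrees, less where a joint would pass 70% of its speed; a pose out of reach is approached as far as the arm can. A call with a number of a shift or a turn outside -1 to 1 is refused whole. A call with a gripper value outside its range is refused whole. The fingers move at their own pace and stop on an object; "force" is the grip in N (left out, the last holds). Time passes only in rows, so rows that repeat a pose let the fingers close. It gives the time, the measured TCP pose, the force and the opening at its end, in the units of the state.
- manip.state(): the state, without advancing time (a new reading comes with each control period).
- manip.snapshot(name): name is "side" or "top"; returns (picture, depth): 420x560x3 uint8, red, green, blue; 420x560 float32, m along the optical axis (not along the pixel's ray), 0 where there is no reading.
- manip.get_calibration(name): a dict with "fx", "fy", "cx", "cy" (pixels), "extrinsics" (4x4, takes a point from world to camera coordinates). Camera axes: x right, y up, looking along -z (the intrinsics and any distortion apply to the point x, -y, -z); pixel columns grow to the right and rows downward; lengths in m; the calibration is good to about 2 mm. A picture is of the moment at which its call begins. get_calibration takes no time and is no camera call.
- manip.finish_job(): hands the job in, once; it reports no verdict.
The state is a dict: "time_s": time; "q": joint angles; "joint_velocities": joint speeds; "joint_efforts": joint torques, N m; "tool_pos": TCP position; "tool_rot": TCP orientation; "contact_force": force on the tool from outside, world axes, zero at the start; "torque": the same for the moment, N m; "grip_width": finger opening in m.
Only numpy, scipy, OpenCV 4.12 (cv2) and the standard library are available. Lean on these libraries where they do the work, as an engineer would, in place of code of your own. Each camera call takes 0.05 s, during which the arm holds its last target. There are 200 camera calls.

TASK

Pull the display tray fully out from under its clear hood, roll every tub round on its swivel pad with a fingertip on the edge of its lid, without lifting it out, until its label faces squarely to the front (the customers' side, away from the robot, the way the tray slides home), and put all the yellow filter cartons down side by side on the floor of the tray's yellow bay. When all that is done, push the tray fully home again, with the labels still facing front; leave the other things on the counter alone.

Things in the scene. Friction and masses are not known exactly. Their poses are not given: they have to be found in the camera images.
- tray_mid (a point): Pull-out tray, white, dark green board along the edge nearest the robot, 200 mm deep (x) by 460 wide (y). Point: centre of the upper face of its floor, 20 mm above the counter. +x points the way the tray slides home, away from the robot: this is the front of the display, the customers' side. z up. Walls 25 mm high, 4 thick. Place and angle differ from start to start.
- tray_grip (a point): The tray's grip, an upright black post of 20 mm diameter, its top 84 mm above the counter, on a bracket (30 to 38 mm up), 20 mm in front of the near face of the green board (8 mm thick, 12 to 57 mm up). Point: on its axis, 66 mm above the counter. Axes as the tray's. Pinch it from above across y to pull and push the tray.
- tray (a joint): Tray slide, m: 0 = fully home, 0.17 = pulled fully out towards the robot, stops at both ends. Takes about 6 N to slide, stays where left. The fixed clear hood is 122 mm high, open towards the robot; when home, all but the nearest 45 mm of the tray is under it; when fully out its near edge is 15 mm beyond the tray's far edge.
- bay (a point): Centre of the floor of the carton bay, the yellow-floored compartment at the tray's +y end: inside 188 mm along the tray's x and 128 mm along its y, with walls 25 mm high. Axes as the tray's. Holds three cartons in a row along x at 60 mm spacing.
- pad1_mid (a point): Centre of swivel pad 1, at its upper face (32 mm above the counter), fixed to the tray: a black shallow dish, 94 mm outside diameter, lip 6 mm high and 3 thick. Turns freely and endlessly about the vertical. Sprung: under a downward push of 3 to 6 N it begins to sink, by 6 mm at most (about 1.2 N per mm).
- tub1_mid (a point): Centre of tub 1 (absent in some starts): white, flat grey lid, standing on pad 1, 84 mm diameter (too wide to grip), 70 tall, about 0.3 kg; lid top 102 mm above the counter. +x points to the middle of its coloured label (yellow middle); a red strip on the lid runs out to the edge above it. A fingertip pressing the lid near its edge with 5 to 10 N and circling turns tub and pad together.
- tub1_label (a point): Middle of the label of tub 1, on its side, 42 mm from its axis.
- pad2_mid (a point): Centre of swivel pad 2, at its upper face (32 mm above the counter), fixed to the tray: a black shallow dish, 94 mm outside diameter, lip 6 mm high and 3 thick. Turns freely and endlessly about the vertical. Sprung: under a downward push of 3 to 6 N it begins to sink, by 6 mm at most (about 1.2 N per mm).
- tub2_mid (a point): Centre of tub 2 (absent in some starts): white, flat grey lid, standing on pad 2, 84 mm diameter (too wide to grip), 70 tall, about 0.3 kg; lid top 102 mm above the counter. +x points to the middle of its coloured label (yellow middle); a red strip on the lid runs out to the edge above it. A fingertip pressing the lid near its edge with 5 to 10 N and circling turns tub and pad together.
- tub2_label (a point): Middle of the label of tub 2, on its side, 42 mm from its axis.
- pad3_mid (a point): Centre of swivel pad 3, at its upper face (32 mm above the counter), fixed to the tray: a black shallow dish, 94 mm outside diameter, lip 6 mm high and 3 thick. Turns freely and endlessly about the vertical. Sprung: under a downward push of 3 to 6 N it begins to sink, by 6 mm at most (about 1.2 N per mm).
- tub3_mid (a point): Centre of tub 3 (absent in some starts): white, flat grey lid, standing on pad 3, 84 mm diameter (too wide to grip), 70 tall, about 0.3 kg; lid top 102 mm above the counter. +x points to the middle of its coloured label (yellow middle); a red strip on the lid runs out to the edge above it. A fingertip pressing the lid near its edge with 5 to 10 N and circling turns tub and pad together.
- tub3_label (a point): Middle of the label of tub 3, on its side, 42 mm from its axis.
- carton1_mid (a point): Centre of filter carton 1 (absent in some starts): a yellow box with a black band, 46 x 46 mm (its x, y) and 60 mm tall (its z), 0.12 kg, at first standing on the counter to the left of the case.
- carton2_mid (a point): Centre of filter carton 2 (absent in some starts): a yellow box with a black band, 46 x 46 mm (its x, y) and 60 mm tall (its z), 0.12 kg, at first standing on the counter to the left of the case.
- carton3_mid (a point): Centre of filter carton 3 (absent in some starts): a yellow box with a black band, 46 x 46 mm (its x, y) and 60 mm tall (its z), 0.12 kg, at first standing on the counter to the left of the case.
- bearing: Bystander, a bearing ring; origin at the centre of its underside (or of the tool). Leave it alone.
- tape: Bystander, a roll of tape; origin at the centre of its underside (or of the tool). Leave it alone.
- cleaner: Bystander, a bottle; origin at the centre of its underside (or of the tool). Leave it alone.
- mug: Bystander, the mug; origin at the centre of its underside (or of the tool). Leave it alone.
- driver: Bystander, the screwdriver; origin at the centre of its underside (or of the tool). Leave it alone.
- notebox: Bystander, the small cardboard box; origin at the centre of its underside (or of the tool). Leave it alone.
Things that resemble listed ones, but are neither listed nor needed, are in the scene too. Leave any turquoise look-alike of the part that bears carton2_mid alone. Leave any purple look-alike of the part that bears carton1_mid alone.

How it is judged:
On the way, in this order (a step that is already met when the one before it is completed fails the run):
1. the tray is pulled fully out (value of joint tray above 0.16 m), for 0.2 s.
2. with the tray still out, every tub stands on its pad with its label to the front and every carton rests on the bay floor (angle between the x axis of each of tub1_mid, tub2_mid, tub3_mid and the x axis of tray_mid, either way round below 0.22 rad and horizontal distance between tub1_mid and pad1_mid below 0.012 m and angle between each of tub1_mid, tub2_mid, tub3_mid's own z axis and vertical below 0.1 rad and x of each of tub1_label, tub2_label, tub3_label in the frame of tray_mid above 0.02 m and horizontal distance between tub2_mid and pad2_mid below 0.012 m and horizontal distance between tub3_mid and pad3_mid below 0.012 m and x of carton1_mid in the frame of bay between -0.09 and 0.09 m and y of carton1_mid in the frame of bay between -0.05 and 0.05 m and z of carton1_mid in the frame of bay between 0.015 and 0.045 m and x of carton2_mid in the frame of bay between -0.09 and 0.09 m and y of carton2_mid in the frame of bay between -0.05 and 0.05 m and z of carton2_mid in the frame of bay between 0.015 and 0.045 m and x of carton3_mid in the frame of bay between -0.09 and 0.09 m and y of carton3_mid in the frame of bay between -0.05 and 0.05 m and z of carton3_mid in the frame of bay between 0.015 and 0.045 m and value of joint tray above 0.12 m), for 0.2 s.
3. the tray is pushed fully home (value of joint tray below 0.01 m), for 0.2 s.
At the end, for the whole second after the job is handed in: The tray is home within 10 mm; every tub stands upright, centred on its pad within 12 mm, its label within 12 degrees of the tray's front; every carton rests on the bay floor between its walls (on any of its sides, none stacked) (angle between the x axis of each of tub1_mid, tub2_mid, tub3_mid and the x axis of tray_mid, either way round below 0.22 rad and horizontal distance between tub1_mid and pad1_mid below 0.012 m and angle between each of tub1_mid, tub2_mid, tub3_mid's own z axis and vertical below 0.1 rad and x of each of tub1_label, tub2_label, tub3_label in the frame of tray_mid above 0.02 m and horizontal distance between tub2_mid and pad2_mid below 0.012 m and horizontal distance between tub3_mid and pad3_mid below 0.012 m and x of carton1_mid in the frame of bay between -0.09 and 0.09 m and y of carton1_mid in the frame of bay between -0.05 and 0.05 m and z of carton1_mid in the frame of bay between 0.015 and 0.045 m and x of carton2_mid in the frame of bay between -0.09 and 0.09 m and y of carton2_mid in the frame of bay between -0.05 and 0.05 m and z of carton2_mid in the frame of bay between 0.015 and 0.045 m and x of carton3_mid in the frame of bay between -0.09 and 0.09 m and y of carton3_mid in the frame of bay between -0.05 and 0.05 m and z of carton3_mid in the frame of bay between 0.015 and 0.045 m and value of joint tray below 0.01 m and velocity of joint tray between -0.02 and 0.02 m/s); the robot touches nothing.
It fails at once if a tub is lifted out of its pad (height (world z) of any of tub1_mid, tub2_mid, tub3_mid above 0.1 m).
It fails at once if a tub is tipped over (angle between any of tub1_mid, tub2_mid, tub3_mid's own z axis and vertical above 0.6 rad).
It fails at once if a bystander is pushed away or knocked over (more than 60 mm) (distance of any of bearing, tape, cleaner, mug, driver, notebox from where it was at the start of the episode above 0.06 m).
Of tub1, tub2, tub3 only 2 to 3 are there at a start; the rules pass over those that are not, and their reading is None.
Of carton1, carton2, carton3 only 2 to 3 are there at a start; the rules pass over those that are not, and their reading is None.
At some moment in a run one of carton1, carton2, carton3 may be knocked a few centimetres aside while the robot is not near it.
Once in a run the grip may slacken for a moment while it holds something.
It also fails if it takes over 210 s, if anything falls off the work surface, if the arm or the gripper's body presses on something with over 40 N, if the wrist force passes 120 N, or if a joint passes its speed limit or range.

## Working session

There is one attempt and no reset: what is moved stays moved. The work goes in short steps, Python scripts to look and compute and a tool call to move; the robot and the scene stay as the last step left them, time stands still between calls to the robot, and variables do not carry over. Pictures are saved under pics/ and viewed, about 12 in all and at most 16, crops included, and the job is handed in when it is done.

Besides the shell and the picture viewer there is one more tool, called after ">>>" as name([rows], argument=value, ...), one row to a line, values as JSON. jog_arm: Moves the arm, as the interface text tells. Its arguments: {"type":"object","properties":{"targets":{"type":"array"},"force":{"type":"number"}},"required":["targets"]}

```bash
mkdir -p pics; cat > h.py <<'E'
import numpy as np, cv2
from bench import manip
from scipy.spatial.transform import Rotation as R
def snap(n):
    im,d=manip.snapshot(n); c=manip.get_calibration(n); return im,d,c
def save(im,name,crop=None,k=1):
    if crop: x0,y0,x1,y1=crop; im=im[y0:y1,x0:x1]
    im=cv2.resize(im,None,fx=k,fy=k,interpolation=cv2.INTER_CUBIC); cv2.imwrite('pics/'+name,im[...,::-1])
def ray(c,u,v):
    E=np.array(c['extrinsics']); d=np.array([(u-c['cx'])/c['fx'],-(v-c['cy'])/c['fy'],-1.])
    return -E[:3,:3].T@E[:3,3], E[:3,:3].T@d
def onplane(c,u,v,z):
    o,d=ray(c,u,v); return o+d*(z-o[2])/d[2]
def proj(c,p):
    E=np.array(c['extrinsics']); q=E[:3,:3]@np.array(p)+E[:3,3]
    return c['cx']+c['fx']*q[0]/-q[2], c['cy']-c['fy']*q[1]/-q[2]
def cloud(c,d):
    v,u=np.mgrid[:d.shape[0],:d.shape[1]]
    q=np.stack([(u-c['cx'])/c['fx']*d,-(v-c['cy'])/c['fy']*d,-d],-1)
    E=np.array(c['extrinsics']); return (q-E[:3,3])@E[:3,:3]
def rot(s): return R.from_quat(np.roll(s['tool_rot'],-1))
def st():
    s=manip.state(); r=rot(s).as_matrix()
    print('t',round(s['time_s'],2),'pos',np.round(s['tool_pos'],4),'X',np.round(r[:,0],3),'Z',np.round(r[:,2],3),'F',np.round(s['contact_force'],1),'g',round(s['grip_width'],4)); return s
def rel(*pts):
    "units of tool shift to reach world points from measured pose"
    s=st(); r=rot(s)
    for p in pts: print('->',np.round(p,4),np.round(r.inv().apply(np.array(p)-s['tool_pos'])/0.2,3))
def yawrel(ang):
    "rz units so that tool x lies along world heading ang"
    r=rot(manip.state()).as_matrix(); a=np.arctan2(r[1,0],r[0,0]); d=(ang-a+np.pi/2)%np.pi-np.pi/2
    print('rz',round(-d/(np.pi/2),3))
E
python3 - <<'E'
from h import *
st()
for n in('top','side'):
    im,d,c=snap(n); save(im,n+'0.png'); print(n,c['fx'],c['cx'],c['cy'],np.round(c['extrinsics'],3).tolist(), [k for k in c], (d>0).mean())
    np.savez(n+'0.npz',im=im,d=d)
E
```

```text
t 0.0 pos [ 0.2771 -0.5875  0.2304] X [ 0.427 -0.904 -0.002] Z [-0.001  0.001 -1.   ] F [-0.2 -1.   0.2] g 0.0853
top 494.11987508450875 276.8420355949078 215.09307124144206 [[-0.019, -1.0, -0.015, -0.007], [0.988, -0.022, 0.151, -0.575], [-0.151, -0.012, 0.988, -1.463], [0.0, 0.0, 0.0, 1.0]] ['fx', 'fy', 'cx', 'cy', 'extrinsics'] 0.9961352040816327
side 398.9543868327923 278.10313182060116 210.7406676695205 [[-0.906, -0.423, -0.006, 0.491], [0.252, -0.551, 0.795, -0.182], [-0.34, 0.719, 0.606, -0.96], [0.0, 0.0, 0.0, 1.0]] ['fx', 'fy', 'cx', 'cy', 'extrinsics'] 0.9958503401360544
```

View pics/top0.png

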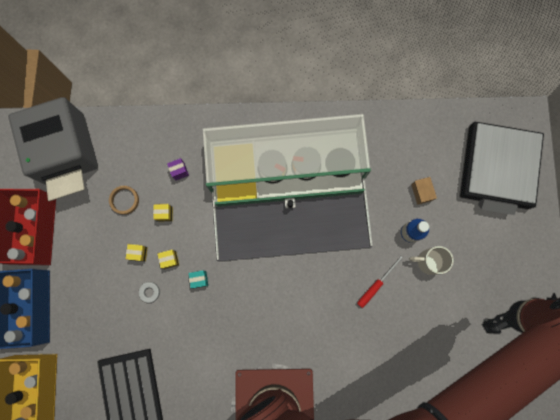

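View pics/side0.png

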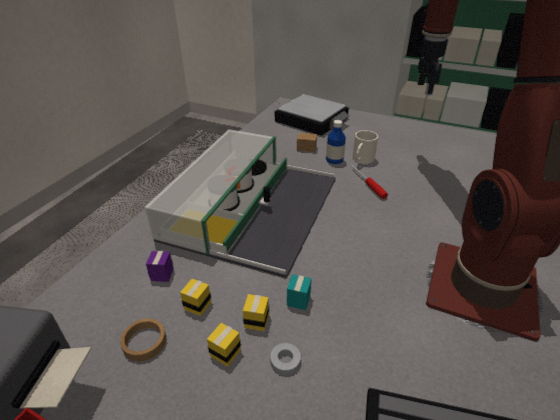

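Candidates: yellow cartons in the top view at (162,212), (135,253) and (167,259). The look-alikes are purple at (177,169) and turquoise at (198,280). The grip is the black post at (290,203) in front of the green board. Tubs show under the hood at about (272,167) and (306,163), and the pad at (340,162) may be empty.

```bash
python3 - <<'E'
from h import *
z=np.load('top0.npz'); im,d=z['im'],z['d']; c=manip.get_calibration('top')
save(im,'crop1.png',(120,120,380,300),3)
P=cloud(c,d); hsv=cv2.cvtColor(im,cv2.COLOR_RGB2HSV)
print('post depth',np.round(P[203,290],3),'counter',np.round(P[300,250],3), 'board', np.round(P[199,235],3))
Y=cv2.inRange(hsv,(22,150,120),(35,255,255)); Y[:,205:]=0; Y=cv2.morphologyEx(Y,cv2.MORPH_CLOSE,np.ones((7,7)))
for k in cv2.findContours(Y,0,2)[0]:
    if cv2.contourArea(k)>40: 
        (u,v),wh,a=cv2.minAreaRect(k); print('yellow',round(u),round(v),np.round(wh),a,onplane(c,u,v,.06).round(4))
        m=np.zeros(Y.shape,np.uint8);cv2.drawContours(m,[k],-1,1,-1);q=P[(m>0)&(P[...,2]>.052)&(P[...,2]<.07)]
        (cx,cy),w,ang=cv2.minAreaRect((q[:,:2]*1000).astype(np.float32));print('   ',cx,cy,w,ang,np.median(q[:,2]))
G=cv2.inRange(hsv,(45,60,20),(90,255,255)); 
m=(G>0)&(P[...,2]>.04)&(P[...,2]<.07)&(np.abs(P[...,1])<.4)&(P[...,0]>.45)&(P[...,0]<.8)
q=P[m]; print(m.sum(), q.min(0),q.max(0))
l=cv2.fitLine(q[:,:2].astype(np.float32),cv2.DIST_HUBER,0,.01,.01).ravel(); print('board line',l, np.degrees(np.arctan2(l[1],l[0])))
K=(im.max(2)<60)&(P[...,2]>.06)&(P[...,2]<.1);K[:190]=0;K[225:]=0;K[:,:270]=0;K[:,310:]=0
print('post',K.sum(),P[K].mean(0) if K.any() else 0)
E
```

```text
post depth [ 0.603 -0.059  0.088] counter [ 0.32   0.07  -0.007] board [0.632 0.111 0.019]
yellow 20 389 [60. 39.] 90.0 [0.081  0.7332 0.06  ]
    100.87423706054688 700.9017944335938 (30.706356048583984, 33.152000427246094) 15.499715805053711 0.06644813612984371
yellow 167 259 [15. 16.] 75.96376037597656 [0.4475 0.313  0.06  ]
    447.537353515625 314.2637939453125 (44.931739807128906, 43.97483825683594) 13.941322326660156 0.0603387643158397
yellow 134 252 [15. 15.] 7.125016689300537 [0.4692 0.4106 0.06  ]
    469.0862731933594 411.19635009765625 (44.84759521484375, 44.49652099609375) 82.61241912841797 0.05983124751209182
yellow 161 212 [14. 14.] 90.0 [0.5892 0.3319 0.06  ]
    589.9363403320312 332.0775146484375 (44.86563491821289, 44.32425308227539) 89.72520446777344 0.06014836698184286
468 [ 0.61035921 -0.28541907  0.04019535] [0.69096061 0.1824366  0.06967746]
board line [ 0.06970038 -0.99756795  0.63192666 -0.11510573] -86.00322
post 25 [ 0.60303288 -0.05807419  0.08252132]
```

View pics/crop1.png

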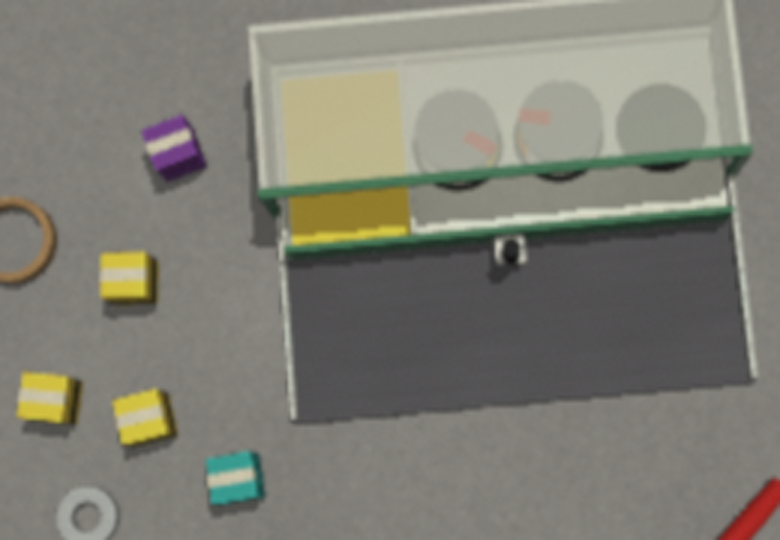

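The close crop confirms the choice: post at (510,252) in the crop, yellow cartons at lower left, purple and turquoise excluded. Going to the grip.

```bash
python3 - <<'E'
from h import *
rel([.39,-.41,.28],[.50,-.23,.28],[.603,-.058,.22]); yawrel(np.radians(94))
E
```

```text
t 0.1 pos [ 0.2772 -0.5875  0.2305] X [ 0.427 -0.904 -0.001] Z [-0.001  0.001 -1.   ] F [-0.4 -0.9  0.5] g 0.0856
-> [ 0.39 -0.41  0.28] [-0.562 -0.889 -0.247]
-> [ 0.5  -0.23  0.28] [-1.142 -1.77  -0.246]
-> [ 0.603 -0.058  0.22 ] [-1.699 -2.603  0.055]
rz 0.236
```

>>> jog_arm([
  [-0.15, -0.24, -0.25, 0, 0, 0, 60],
  [-0.3, -0.48, -0.25, 0, 0, 0, 60],
  [-0.45, -0.72, -0.25, 0, 0, 0, 60],
  [-0.6, -0.95, -0.25, 0, 0, 0, 60],
])

```text
time_s: 0.6
tool_pos: [0.399, -0.3961, 0.2813]
tool_rot: [-0.0, 0.845, -0.535, 0.0]
contact_force: [0.6, 0.4, -0.5]
grip_width: 0.0512
```

>>> jog_arm([
  [-0.15, -0.24, 0, 0, 0, 0, 60],
  [-0.3, -0.48, 0, 0, 0, 0, 60],
  [-0.45, -0.72, 0, 0, 0, 0, 60],
  [-0.6, -0.95, 0, 0, 0, 0, 60],
])

```text
time_s: 1.1
tool_pos: [0.5192, -0.2069, 0.2811]
tool_rot: [0.0, 0.845, -0.535, -0.0]
contact_force: [0.5, -0.6, -0.7]
grip_width: 0.0514
```

>>> jog_arm([
  [-0.25, -0.35, 0, 0, 0, 0.1, 60],
  [-0.5, -0.7, 0, 0, 0, 0.2, 60],
  [-0.5, -0.7, 0, 0, 0, 0.236, 60],
  [-0.5, -0.7, 0, 0, 0, 0.236, 60],
])

```text
time_s: 1.6
tool_pos: [0.6034, -0.0534, 0.2805]
tool_rot: [-0.001, 0.734, -0.68, -0.001]
contact_force: [-0.1, -0.1, -0.0]
grip_width: 0.0516
```

```bash
python3 - <<'E'
from h import *
rel([.603,-.058,.1],[.603,-.058,.047]); yawrel(np.radians(94))
E
```

```text
t 1.6 pos [ 0.6034 -0.0534  0.2805] X [ 0.077 -0.997 -0.002] Z [-0.001  0.002 -1.   ] F [-0.1 -0.1 -0. ] g 0.0516
-> [ 0.603 -0.058  0.1  ] [0.025 0.003 0.903]
-> [ 0.603 -0.058  0.047] [0.025 0.003 1.168]
rz 0.004
```

>>> jog_arm([
  [0.025, 0.003, 0.3, 0, 0, 0, 60],
  [0.025, 0.003, 0.6, 0, 0, 0, 60],
  [0.025, 0.003, 0.9, 0, 0, 0, 60],
  [0.025, 0.003, 0.9, 0, 0, 0, 60],
])

```text
time_s: 2.1
tool_pos: [0.5984, -0.0647, 0.0969]
tool_rot: [0.003, 0.731, -0.682, -0.004]
contact_force: [-0.7, 0.6, -0.0]
grip_width: 0.0512
```

>>> jog_arm([
  [0, 0, 0.14, 0, 0, 0, 60],
  [0, 0, 0.26, 0, 0, 0, 60],
  [0, 0, 0.26, 0, 0, 0, 0],
  [0, 0, 0.26, 0, 0, 0, 0],
  [0, 0, 0.26, 0, 0, 0, 0],
  [0, 0, 0.26, 0, 0, 0, 0],
], force=60)

```text
time_s: 2.85
tool_pos: [0.6028, -0.0594, 0.0519]
tool_rot: [-0.002, 0.733, -0.681, -0.001]
contact_force: [-4.8, 10.8, 0.9]
grip_width: 0.0185
```

>>> jog_arm([
  [0, 0.08, 0, 0, 0, 0, 0],
  [0, 0.16, 0, 0, 0, 0, 0],
  [0, 0.24, 0, 0, 0, 0, 0],
  [0, 0.32, 0, 0, 0, 0, 0],
  [0, 0.4, 0, 0, 0, 0, 0],
  [0, 0.48, 0, 0, 0, 0, 0],
  [0, 0.56, 0, 0, 0, 0, 0],
  [0, 0.64, 0, 0, 0, 0, 0],
  [0, 0.72, 0, 0, 0, 0, 0],
  [0, 0.8, 0, 0, 0, 0, 0],
  [0, 0.86, 0, 0, 0, 0, 0],
  [0, 0.86, 0, 0, 0, 0, 0],
])

```text
time_s: 4.35
tool_pos: [0.4332, -0.0716, 0.0519]
tool_rot: [-0.003, 0.733, -0.681, 0.001]
contact_force: [4.6, 17.3, -4.5]
grip_width: 0.018
```

>>> jog_arm([
  [0, 0, 0, 0, 0, 0, 0],
  [0, 0, 0, 0, 0, 0, 0],
])

```text
time_s: 4.6
tool_pos: [0.4331, -0.0716, 0.0518]
tool_rot: [-0.003, 0.733, -0.681, 0.0]
contact_force: [2.6, 17.9, -2.3]
grip_width: 0.018
```

>>> jog_arm([
  [0, 0, 0, 0, 0, 0, 60],
  [0, 0, 0, 0, 0, 0, 60],
  [0, 0, 0, 0, 0, 0, 60],
  [0, 0, -0.3, 0, 0, 0, 60],
  [0, 0, -0.6, 0, 0, 0, 100],
  [0, 0, -0.95, 0, 0, 0, 100],
  [0, 0, -0.95, 0, 0, 0, 100],
])

```text
time_s: 5.48
tool_pos: [0.4328, -0.0761, 0.2444]
tool_rot: [-0.002, 0.731, -0.682, 0.004]
contact_force: [0.2, -0.1, -0.7]
grip_width: 0.0853
```

```bash
python3 - <<'E'
from h import *
st()
im,d,c=snap('top'); save(im,'top1.png',(110,110,410,330),2.6); np.savez('top1.npz',im=im,d=d)
im,d,c=snap('side'); np.savez('side1.npz',im=im,d=d)
E
```

```text
t 5.47 pos [ 0.4328 -0.0761  0.2444] X [ 0.069 -0.998  0.002] Z [ 0.008 -0.002 -1.   ] F [ 0.2 -0.1 -0.7] g 0.0853
```

View pics/top1.png

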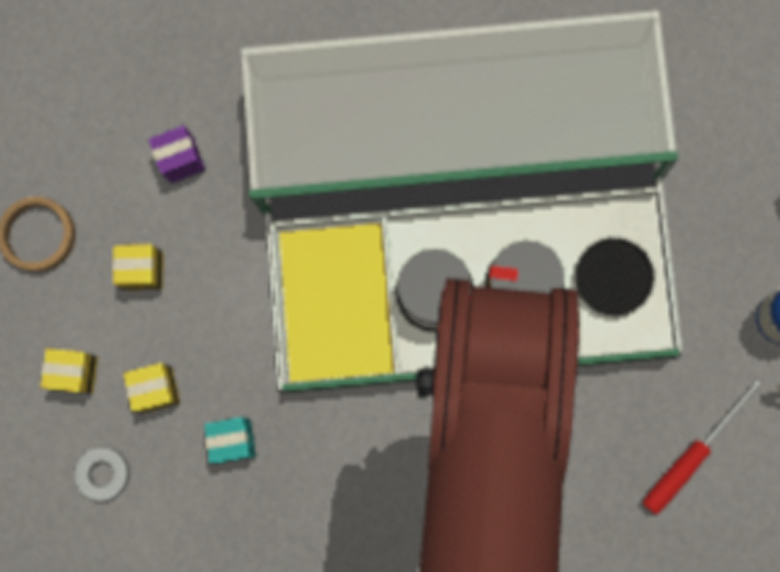

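Tray is out: lids of two tubs at (434,288) and (527,282), and the third pad at (614,276) is empty. The yellow floor is at (335,300) and the cartons are unmoved.

```bash
cat >> h.py <<'E'
def cartons(im,c,P):
    hsv=cv2.cvtColor(im,cv2.COLOR_RGB2HSV)
    Y=cv2.inRange(hsv,(22,120,90),(35,255,255)); Y=cv2.morphologyEx(Y,cv2.MORPH_CLOSE,np.ones((7,7))); out=[]
    for k in cv2.findContours(Y,0,2)[0]:
        m=np.zeros(Y.shape,np.uint8);cv2.drawContours(m,[k],-1,1,-1)
        q=P[(m>0)&(P[...,2]>.05)&(P[...,2]<.1)&(P[...,0]>.3)]
        if len(q)>60: (x,y),w,a=cv2.minAreaRect((q[:,:2]*1000).astype(np.float32)); out.append((x,y,a)); print('carton mm',np.round([x,y,*w,a]),np.median(q[:,2]).round(3))
    return out
E
python3 - <<'E'
from h import *
z=np.load('top1.npz'); im,d=z['im'],z['d']; c=manip.get_calibration('top'); P=cloud(c,d); hsv=cv2.cvtColor(im,cv2.COLOR_RGB2HSV)
Y=cv2.inRange(hsv,(22,150,120),(35,255,255)); Y[:,:210]=0;Y[300:]=0
k=max(cv2.findContours(Y,0,2)[0],key=cv2.contourArea); b=cv2.boxPoints(cv2.minAreaRect(k)); w=np.array([onplane(c,*p,.02) for p in cv2.approxPolyDP(k,6,True)[:,0]]); print('bay',w.round(4).tolist(), 'ctr',onplane(c,*cv2.minAreaRect(k)[0],.02).round(4))
K=((im.max(2)<45)*255).astype(np.uint8);K[:190]=0;K[245:]=0;K[:,:325]=0;K[:,375:]=0
k=max(cv2.findContours(K,0,2)[0],key=cv2.contourArea);(u,v),ax,_=cv2.fitEllipse(k);print('pad3',u,v,ax,onplane(c,u,v,.036).round(4))
cartons(im,c,P)
x=np.array([np.cos(np.radians(4.1)),np.sin(np.radians(4.1)),0]);y=np.array([-x[1],x[0],0])
post=np.array([.4331,-.0716,0])
tm=post+x*(.028+.1)  # near face +8 board, approx
print('tray mid approx',tm)
rel([.4475,.3135,.2]); yawrel(np.radians(94))
E
```

```text
bay [[0.6367, 0.0486, 0.02], [0.6298, 0.1641, 0.02], [0.4581, 0.1521, 0.02], [0.4649, 0.0355, 0.02]] ctr [0.5469 0.0995 0.02  ]
pad3 345.8839111328125 216.0428009033203 (26.950700759887695, 27.1911563873291) [ 0.5682 -0.2296  0.036 ]
carton mm [447. 314.  46.  46.  13.] 0.06
carton mm [469. 413.  48.  46.  83.] 0.06
carton mm [591. 333.  47.  45.   0.] 0.06
tray mid approx [ 0.56077242 -0.06244833  0.        ]
t 5.58 pos [ 0.4312 -0.0759  0.2406] X [ 0.069 -0.998  0.001] Z [ 0.002 -0.001 -1.   ] F [-0.1 -0.5 -0. ] g 0.0854
-> [0.4475 0.3135 0.2   ] [-1.937 -0.216  0.201]
rz -0.0
```

>>> jog_arm([
  [-0.3, -0.03, 0, 0, 0, 0, 100],
  [-0.6, -0.06, 0, 0, 0, 0, 100],
  [-0.9, -0.1, 0, 0, 0, 0, 100],
  [-0.97, -0.11, 0, 0, 0, 0, 100],
])

```text
time_s: 6.08
tool_pos: [0.4378, 0.1231, 0.2379]
tool_rot: [0.001, 0.733, -0.68, -0.001]
contact_force: [0.7, -0.4, 0.2]
grip_width: 0.0852
```

>>> jog_arm([
  [-0.3, -0.03, 0, 0, 0, -0.05, 100],
  [-0.6, -0.06, 0, 0, 0, -0.1, 100],
  [-0.9, -0.1, 0.2, 0, 0, -0.1, 100],
  [-0.967, -0.106, 0.2, 0, 0, -0.1, 100],
  [-0.967, -0.106, 0.2, 0, 0, -0.1, 100],
])

```text
time_s: 6.7
tool_pos: [0.4456, 0.3142, 0.1971]
tool_rot: [0.002, 0.783, -0.621, -0.001]
contact_force: [1.0, 0.6, 0.3]
grip_width: 0.0856
```

```bash
python3 - <<'E'
from h import *
im,d,c=snap('top'); np.savez('top2.npz',im=im,d=d); save(im,'top2.png',(210,170,370,270),4)
rel([.4475,.3135,.1],[.4475,.3135,.018]); yawrel(np.radians(103))
E
```

```text
t 6.75 pos [0.4463 0.313  0.1978] X [ 0.226 -0.974  0.001] Z [-0.003 -0.001 -1.   ] F [ 0.6 -0.6  0.4] g 0.0851
-> [0.4475 0.3135 0.1   ] [-0.001 -0.008  0.489]
-> [0.4475 0.3135 0.018 ] [-0.002 -0.009  0.899]
rz 0.001
```

View pics/top2.png

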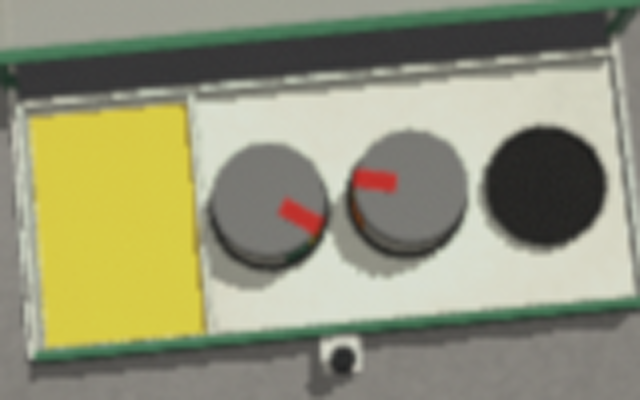

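Two tubs: left lid at (268,200) with its red strip to the lower right (312,222), right lid at (410,187) with its strip to the left (360,180). Now the carton.

>>> jog_arm([
  [0, -0.008, 0.3, 0, 0, 0, 100],
  [0, -0.008, 0.55, 0, 0, 0, 100],
  [0, -0.008, 0.78, 0, 0, 0, 100],
  [0, -0.008, 0.9, 0, 0, 0, 100],
  [0, -0.008, 0.9, 0, 0, 0, 0],
  [0, -0.008, 0.9, 0, 0, 0, 0],
  [0, -0.008, 0.9, 0, 0, 0, 0],
  [0, -0.008, 0.9, 0, 0, 0, 0],
], force=50)

```text
time_s: 7.75
tool_pos: [0.4495, 0.3145, 0.021]
tool_rot: [-0.001, 0.783, -0.623, 0.001]
contact_force: [0.0, -1.1, 7.3]
grip_width: 0.0455
```

>>> jog_arm([
  [0, 0, -0.2, 0, 0, 0, 0],
  [0, 0, -0.4, 0, 0, 0, 0],
  [0, 0, -0.6, 0, 0, 0, 0],
  [0, 0, -0.6, 0, 0, 0.05, 0],
  [0, 0, -0.6, 0, 0, 0.1, 0],
  [0, 0, -0.6, 0, 0, 0.1, 0],
])

```text
time_s: 8.5
tool_pos: [0.4483, 0.3142, 0.1398]
tool_rot: [-0.0, 0.732, -0.682, 0.0]
contact_force: [-1.1, 0.4, -1.4]
grip_width: 0.0454
```

```bash
python3 - <<'E'
from h import *
rel([.53,.206,.14],[.608,.104,.14]); yawrel(np.radians(94))
E
```

```text
t 8.5 pos [0.4483 0.3142 0.1398] X [ 0.07  -0.998  0.   ] Z [ 0.001  0.    -1.   ] F [-1.1  0.4 -1.4] g 0.0454
-> [0.53  0.206 0.14 ] [ 0.568 -0.369 -0.001]
-> [0.608 0.104 0.14 ] [ 1.105 -0.723 -0.   ]
rz 0.0
```

>>> jog_arm([
  [0.18, -0.12, 0, 0, 0, 0, 0],
  [0.36, -0.24, 0, 0, 0, 0, 0],
  [0.54, -0.36, 0, 0, 0, 0, 0],
  [0.72, -0.48, 0, 0, 0, 0, 0],
  [0.9, -0.6, 0, 0, 0, 0, 0],
  [0.99, -0.723, 0, 0, 0, 0, 0],
])

```text
time_s: 9.25
tool_pos: [0.6074, 0.1239, 0.1394]
tool_rot: [0.0, 0.731, -0.682, 0.0]
contact_force: [0.4, 0.5, -1.2]
grip_width: 0.0453
```

>>> jog_arm([
  [0.115, 0, 0, 0, 0, 0, 0],
  [0.115, 0, 0.15, 0, 0, 0, 0],
  [0.115, 0, 0.35, 0, 0, 0, 0],
  [0.115, 0, 0.43, 0, 0, 0, 0],
  [0.115, 0, 0.48, 0, 0, 0, 0],
  [0.115, 0, 0.48, 0, 0, 0, 0],
])

```text
time_s: 10.0
tool_pos: [0.6082, 0.1041, 0.0436]
tool_rot: [-0.0, 0.732, -0.682, -0.0]
contact_force: [-0.4, 1.1, -1.9]
grip_width: 0.0455
```

```bash
python3 - <<'E'
from h import *
rel([.608,.104,.043])
E
```

```text
t 10.0 pos [0.6082 0.1041 0.0436] X [ 0.071 -0.998 -0.   ] Z [ 0.  0. -1.] F [-0.4  1.1 -1.9] g 0.0455
-> [0.608 0.104 0.043] [0.001 0.001 0.003]
```

>>> jog_arm([
  [0, 0, 0.01, 0, 0, 0, 70],
  [0, 0, 0.01, 0, 0, 0, 70],
  [0, 0, 0.01, 0, 0, 0, 70],
  [0, 0, -0.3, 0, 0, 0, 70],
  [0, 0, -0.6, 0, 0, 0, 70],
  [-0.3, 0.1, -0.6, 0, 0, 0, 100],
  [-0.6, 0.2, -0.6, 0, 0, 0, 100],
  [-0.8, 0.3, -0.6, 0, 0, 0, 100],
])

```text
time_s: 11.0
tool_pos: [0.5356, 0.2623, 0.1641]
tool_rot: [-0.001, 0.732, -0.681, -0.0]
contact_force: [-0.7, -0.6, -0.9]
grip_width: 0.0852
```

>>> jog_arm([
  [-0.2, 0.07, 0, 0, 0, 0, 100],
  [-0.4, 0.14, 0, 0, 0, 0.05, 100],
  [-0.6, 0.21, 0, 0, 0, 0.1, 100],
  [-0.786, 0.284, 0, 0, 0, 0.12, 100],
  [-0.786, 0.284, 0, 0, 0, 0.12, 100],
])

```text
time_s: 11.62
tool_pos: [0.4657, 0.4167, 0.164]
tool_rot: [0.001, -0.667, 0.745, 0.001]
contact_force: [0.0, -0.6, 0.4]
grip_width: 0.0853
```

```bash
python3 - <<'E'
from h import *
im,d,c=snap('top'); P=cloud(c,d); cartons(im,c,P)
im,d,c=snap('side'); P=cloud(c,d); cartons(im,c,P); save(im,'side2.png')
rel([.469,.412,.018]); yawrel(np.radians(83))
E
```

```text
carton mm [467. 401.  38.  48.  51.] 0.059
carton mm [591. 332.  45.  47.  90.] 0.06
carton mm [606. 105.  47.  46.   5.] 0.08
carton mm [468. 413.  46.  47.  83.] 0.059
carton mm [539. 102. 176.  47.   3.] 0.077
t 11.72 pos [0.469  0.4126 0.1636] X [-0.117 -0.993  0.   ] Z [ 0.001 -0.    -1.   ] F [ 0.8 -0.5 -0.6] g 0.0855
-> [0.469 0.412 0.018] [ 0.003 -0.     0.728]
rz 0.003
```

Carton 1 is in the bay at (606,105) mm, upright; B is where expected.

>>> jog_arm([
  [0, 0, 0.3, 0, 0, 0, 100],
  [0, 0, 0.6, 0, 0, 0, 100],
  [0, 0, 0.73, 0, 0, 0, 100],
  [0, 0, 0.73, 0, 0, 0, 0],
  [0, 0, 0.73, 0, 0, 0, 0],
  [0, 0, 0.73, 0, 0, 0, 0],
  [0, 0, 0.73, 0, 0, 0, 0],
])

```text
time_s: 12.6
tool_pos: [0.4706, 0.4128, 0.0194]
tool_rot: [0.002, -0.664, 0.748, -0.0]
contact_force: [0.2, -0.2, 7.1]
grip_width: 0.0455
```

>>> jog_arm([
  [0, 0, -0.2, 0, 0, 0, 0],
  [0, 0, -0.4, 0, 0, 0, 0],
  [0, 0, -0.6, 0, 0, 0, 0],
  [0, 0, -0.6, 0, 0, -0.06, 0],
  [0, 0, -0.6, 0, 0, -0.12, 0],
  [0, 0, -0.6, 0, 0, -0.12, 0],
])

```text
time_s: 13.35
tool_pos: [0.4694, 0.4121, 0.1379]
tool_rot: [-0.0, 0.731, -0.682, 0.0]
contact_force: [-0.4, 0.1, -1.1]
grip_width: 0.0453
```

```bash
python3 - <<'E'
from h import *
rel([.548,.0995,.14]); yawrel(np.radians(94))
E
```

```text
t 13.35 pos [0.4694 0.4121 0.1379] X [ 0.069 -0.998 -0.   ] Z [ 0.  0. -1.] F [-0.4  0.1 -1.1] g 0.0453
-> [0.548  0.0995 0.14  ] [ 1.586 -0.284 -0.011]
rz -0.0
```

>>> jog_arm([
  [0.2, -0.03, 0, 0, 0, 0, 0],
  [0.4, -0.07, 0, 0, 0, 0, 0],
  [0.6, -0.1, 0, 0, 0, 0, 0],
  [0.8, -0.14, 0, 0, 0, 0, 0],
])

```text
time_s: 13.85
tool_pos: [0.5086, 0.2533, 0.1376]
tool_rot: [-0.0, 0.731, -0.683, 0.0]
contact_force: [0.5, -0.4, -1.2]
grip_width: 0.0454
```

>>> jog_arm([
  [0.2, -0.03, 0, 0, 0, 0, 0],
  [0.4, -0.07, 0, 0, 0, 0, 0],
  [0.6, -0.11, 0, 0, 0, 0, 0],
  [0.786, -0.144, 0, 0, 0, 0, 0],
  [0.786, -0.144, 0.2, 0, 0, 0, 0],
  [0.786, -0.144, 0.4, 0, 0, 0, 0],
  [0.786, -0.144, 0.47, 0, 0, 0, 0],
  [0.786, -0.144, 0.47, 0, 0, 0, 0],
])

```text
time_s: 14.85
tool_pos: [0.5478, 0.0999, 0.0432]
tool_rot: [0.0, 0.731, -0.682, -0.0]
contact_force: [0.7, 0.1, -1.0]
grip_width: 0.0455
```

```bash
python3 - <<'E'
from h import *
rel([.548,.0995,.042]); rel([.591,.3325,.16])
E
```

```text
t 14.85 pos [0.5478 0.0999 0.0432] X [ 0.069 -0.998 -0.   ] Z [-0.001 -0.    -1.   ] F [ 0.7  0.1 -1. ] g 0.0455
-> [0.548  0.0995 0.042 ] [ 0.002 -0.001  0.006]
t 14.85 pos [0.5478 0.0999 0.0432] X [ 0.069 -0.998 -0.   ] Z [-0.001 -0.    -1.   ] F [ 0.7  0.1 -1. ] g 0.0455
-> [0.591  0.3325 0.16  ] [-1.145 -0.295 -0.584]
```

>>> jog_arm([
  [0, 0, 0.015, 0, 0, 0, 0],
  [0, 0, 0.015, 0, 0, 0, 70],
  [0, 0, 0.015, 0, 0, 0, 70],
  [0, 0, 0.015, 0, 0, 0, 70],
  [0, 0, -0.3, 0, 0, 0, 70],
  [0, 0, -0.58, 0, 0, 0, 70],
  [-0.3, -0.1, -0.58, 0, 0, 0, 100],
  [-0.6, -0.2, -0.58, 0, 0, 0.04, 100],
  [-0.9, -0.295, -0.58, 0, 0, 0.04, 100],
  [-0.99, -0.295, -0.58, 0, 0, 0.04, 100],
])

```text
time_s: 16.1
tool_pos: [0.5922, 0.3063, 0.159]
tool_rot: [-0.001, 0.711, -0.703, -0.001]
contact_force: [-0.1, -0.0, 0.1]
grip_width: 0.0852
```

>>> jog_arm([
  [-0.156, 0, 0, 0, 0, 0, 100],
  [-0.156, 0, 0, 0, 0, 0, 100],
])

```text
time_s: 16.35
tool_pos: [0.5917, 0.3352, 0.1591]
tool_rot: [-0.0, 0.711, -0.703, -0.001]
contact_force: [-0.3, 0.9, 0.3]
grip_width: 0.0853
```

```bash
python3 - <<'E'
from h import *
im,d,c=snap('top'); P=cloud(c,d); cartons(im,c,P)
im,d,c=snap('side'); P=cloud(c,d); cartons(im,c,P); save(im,'side2.png')
rel([.591,.3325,.018]); yawrel(np.radians(90))
E
```

```text
carton mm [577. 103. 107.  47.   4.] 0.079
carton mm [590. 334.  50.  47.   0.] 0.059
carton mm [540. 101. 178.  50.   4.] 0.077
t 16.45 pos [0.593  0.3318 0.1592] X [ 0.007 -1.     0.001] Z [-0.    -0.001 -1.   ] F [-0.5 -0.9  0.4] g 0.0852
-> [0.591  0.3325 0.018 ] [-0.004  0.01   0.706]
rz 0.004
```

>>> jog_arm([
  [0, 0.01, 0.3, 0, 0, 0, 100],
  [0, 0.01, 0.6, 0, 0, 0, 100],
  [0, 0.01, 0.7, 0, 0, 0, 100],
  [0, 0.01, 0.7, 0, 0, 0, 0],
  [0, 0.01, 0.7, 0, 0, 0, 0],
  [0, 0.01, 0.7, 0, 0, 0, 0],
  [0, 0.01, 0.7, 0, 0, 0, 0],
])

```text
time_s: 17.32
tool_pos: [0.5927, 0.3335, 0.0225]
tool_rot: [-0.002, 0.71, -0.705, 0.001]
contact_force: [-0.1, -1.0, 7.0]
grip_width: 0.0457
```

>>> jog_arm([
  [0, 0, -0.2, 0, 0, 0, 0],
  [0, 0, -0.4, 0, 0, 0, 0],
  [0, 0, -0.6, 0, 0, 0, 0],
  [0, 0, -0.6, 0, 0, -0.04, 0],
  [0, 0, -0.6, 0, 0, -0.04, 0],
])

```text
time_s: 17.95
tool_pos: [0.5912, 0.3328, 0.1409]
tool_rot: [-0.001, 0.731, -0.682, 0.0]
contact_force: [-0.2, 0.3, -0.5]
grip_width: 0.0455
```

```bash
python3 - <<'E'
from h import *
rel([.488,.095,.14]); yawrel(np.radians(94))
E
```

```text
t 17.95 pos [0.5912 0.3328 0.1409] X [ 0.07  -0.998 -0.001] Z [ 0.002  0.001 -1.   ] F [-0.2  0.3 -0.5] g 0.0455
-> [0.488 0.095 0.14 ] [1.15  0.598 0.002]
rz -0.0
```

>>> jog_arm([
  [0.2, 0.1, 0, 0, 0, 0, 0],
  [0.4, 0.2, 0, 0, 0, 0, 0],
  [0.6, 0.3, 0, 0, 0, 0, 0],
  [0.8, 0.4, 0, 0, 0, 0, 0],
  [0.95, 0.5, 0, 0, 0, 0, 0],
  [0.95, 0.598, 0, 0, 0, 0, 0],
])

```text
time_s: 18.7
tool_pos: [0.4843, 0.1316, 0.1392]
tool_rot: [0.0, 0.729, -0.684, 0.0]
contact_force: [0.8, 0.4, -1.6]
grip_width: 0.046
```

>>> jog_arm([
  [0.2, 0, 0, 0, 0, 0, 0],
  [0.2, 0, 0, 0, 0, 0, 0],
  [0.2, 0, 0.2, 0, 0, 0, 0],
  [0.2, 0, 0.4, 0, 0, 0, 0],
  [0.2, 0, 0.485, 0, 0, 0, 0],
  [0.2, 0, 0.485, 0, 0, 0, 0],
  [0.2, 0, 0.49, 0, 0, 0, 70],
  [0.2, 0, 0.49, 0, 0, 0, 70],
  [0.2, 0, 0.49, 0, 0, 0, 70],
  [0.2, 0, 0.2, 0, 0, 0, 70],
  [0.2, 0, -0.1, 0, 0, 0, 70],
  [0.2, 0, -0.1, 0, 0, 0, 70],
])

```text
time_s: 20.2
tool_pos: [0.4905, 0.0955, 0.1644]
tool_rot: [-0.003, 0.731, -0.682, 0.003]
contact_force: [-0.9, 0.2, -1.1]
grip_width: 0.0597
```

```bash
python3 - <<'E'
from h import *
st()
im,d,c=snap('side'); P=cloud(c,d); cartons(im,c,P); save(im,'side3.png',(130,120,350,380),2.2)
z=np.load('top2.npz'); im,d=z['im'],z['d']; c=manip.get_calibration('top'); hsv=cv2.cvtColor(im,cv2.COLOR_RGB2HSV); P=cloud(c,d)
Rm=cv2.inRange(hsv,(0,140,100),(8,255,255))|cv2.inRange(hsv,(172,140,100),(180,255,255)); Rm[:200]=0;Rm[240:]=0;Rm[:,:270]=0;Rm[:,:]=np.where(np.arange(560)>330,0,Rm)
L=((np.abs(P[...,2]-.102)<.008)*255).astype(np.uint8);L[:190]=0;L[245:]=0;L[:,:250]=0;L[:,335:]=0
for k in cv2.findContours(L,0,2)[0]:
    if cv2.contourArea(k)<200: continue
    m=np.zeros(L.shape,np.uint8);cv2.drawContours(m,[k],-1,1,-1)
    (u,v),r=cv2.minEnclosingCircle(k); mo=cv2.moments(k); u,v=mo['m10']/mo['m00'],mo['m01']/mo['m00']; w=onplane(c,u,v,.102)
    m=cv2.dilate(m,np.ones((3,3))); s=np.argwhere((Rm>0)&(m>0)); q=np.array([onplane(c,b,a,.102) for a,b in s]).mean(0)-w
    print('tub',w.round(4),'r px',r,'n',len(s),'label heading deg',np.degrees(np.arctan2(q[1],q[0])),np.hypot(*q[:2]))
E
```

```text
t 20.2 pos [0.4905 0.0955 0.1644] X [ 0.07  -0.998 -0.001] Z [ 0.009  0.001 -1.   ] F [-0.9  0.2 -1.1] g 0.0597
carton mm [541. 100. 178.  52.   4.] 0.077
tub [ 0.5517 -0.0179  0.102 ] r px 14.41215705871582 n 48 label heading deg -116.75748311317273 0.02827914840221996
tub [ 0.5593 -0.1219  0.102 ] r px 14.450432777404785 n 43 label heading deg 77.3159064980919 0.02640454592995258
```

View pics/side3.png

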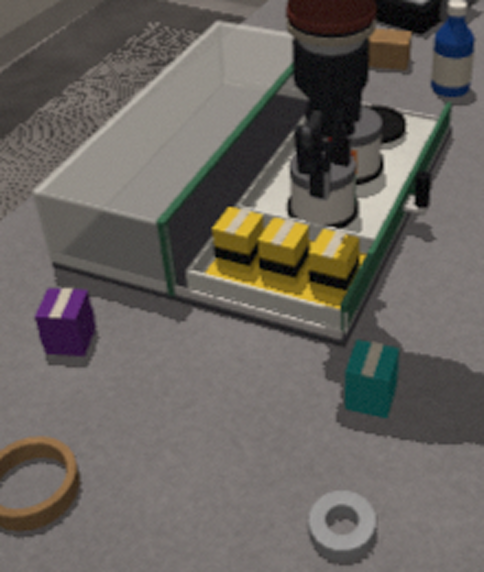

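Three cartons stand side by side in the bay at (238,240), (283,250) and (333,262) in the crop. Purple and turquoise are untouched. Now tub 1: label heading −116.8°, to turn by +121°.

```bash
python3 - <<'E'
from h import *
rel([.5228,-.0199,.16]); print(manip.state()['q'])
r=.145
for t in range(7,64,7): print(t,np.round([r*np.sin(np.radians(t)),-r*(1-np.cos(np.radians(t))),-t/90],3).tolist())
E
```

```text
t 20.25 pos [0.489  0.0951 0.1617] X [ 0.07  -0.998 -0.   ] Z [ 0.005  0.001 -1.   ] F [ 0.1 -0.2 -0.8] g 0.0596
-> [ 0.5228 -0.0199  0.16  ] [ 0.585 -0.128  0.009]
[ 0.0415801   0.09335998 -0.33953986  1.90619015  0.03502492  1.14299381
 -1.81188804]
7 [0.018, -0.001, -0.078]
14 [0.035, -0.004, -0.156]
21 [0.052, -0.01, -0.233]
28 [0.068, -0.017, -0.311]
35 [0.083, -0.026, -0.389]
42 [0.097, -0.037, -0.467]
49 [0.109, -0.05, -0.544]
56 [0.12, -0.064, -0.622]
63 [0.129, -0.079, -0.7]
```

>>> jog_arm([
  [0.2, -0.04, 0, 0, 0, 0, 0],
  [0.4, -0.09, 0, 0, 0, 0, 0],
  [0.585, -0.128, 0, 0, 0, 0, 0],
  [0.585, -0.128, 0.1, 0, 0, 0, 0],
  [0.585, -0.128, 0.19, 0, 0, 0, 0],
  [0.585, -0.128, 0.19, 0, 0, 0, 0],
  [0.585, -0.128, 0.19, 0, 0, 0, 0],
])

```text
time_s: 21.12
tool_pos: [0.5214, -0.0196, 0.1214]
tool_rot: [0.0, 0.732, -0.682, -0.0]
contact_force: [0.0, 0.1, 0.7]
grip_width: -0.0002
```

```bash
python3 - <<'E'
from h import *
rel([.5228,-.0199,.1])
E
```

```text
t 21.12 pos [ 0.5214 -0.0196  0.1214] X [ 0.071 -0.997 -0.   ] Z [-0.  0. -1.] F [0.  0.1 0.7] g -0.0002
-> [ 0.5228 -0.0199  0.1   ] [ 0.002 -0.007  0.107]
```

>>> jog_arm([
  [0, -0.007, 0.06, 0, 0, 0, 0],
  [0, -0.007, 0.09, 0, 0, 0, 0],
  [0, -0.007, 0.105, 0, 0, 0, 0],
  [0, -0.007, 0.115, 0, 0, 0, 0],
  [0, -0.007, 0.115, 0, 0, 0, 0],
])

```text
time_s: 21.75
tool_pos: [0.5228, -0.02, 0.0988]
tool_rot: [0.0, 0.731, -0.682, -0.0]
contact_force: [-4.2, 0.6, 7.8]
grip_width: -0.0004
```

>>> jog_arm([
  [0.018, -0.001, 0, 0, 0, -0.078, 0],
  [0.035, -0.004, 0, 0, 0, -0.156, 0],
  [0.052, -0.01, 0, 0, 0, -0.233, 0],
  [0.068, -0.017, 0, 0, 0, -0.311, 0],
  [0.083, -0.026, 0, 0, 0, -0.389, 0],
  [0.097, -0.037, 0, 0, 0, -0.467, 0],
  [0.109, -0.05, 0, 0, 0, -0.544, 0],
  [0.12, -0.064, 0, 0, 0, -0.622, 0],
  [0.129, -0.079, 0, 0, 0, -0.7, 0],
  [0.129, -0.079, 0, 0, 0, -0.7, 0],
])

```text
time_s: 23.0
tool_pos: [0.5409, -0.0464, 0.0991]
tool_rot: [0.001, 0.98, -0.199, 0.001]
contact_force: [-2.2, -3.6, 7.6]
grip_width: -0.0001
```

```bash
python3 - <<'E'
from h import *
s=st(); r=rot(s).as_matrix(); print('centre implied',(np.array(s['tool_pos'])-r[:,1]*.029).round(4))
im,d,c=snap('side'); save(im,'side4.png',(170,110,330,270),3)
E
```

```text
t 23.0 pos [ 0.5409 -0.0464  0.0991] X [ 0.921 -0.39   0.001] Z [ 0.001 -0.002 -1.   ] F [-2.2 -3.6  7.6] g -0.0001
centre implied [ 0.5522 -0.0197  0.0991]
```

View pics/side4.png

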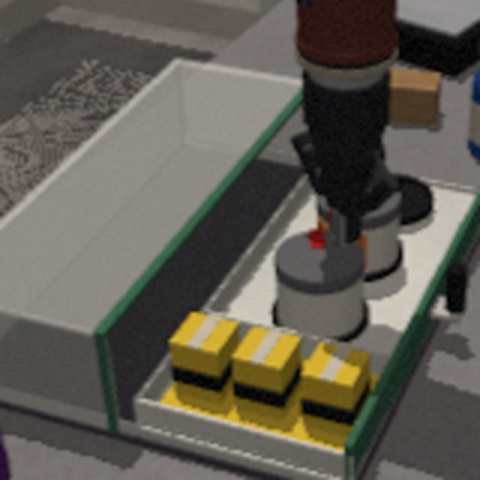

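The red strip of tub 1 is at (318,237), at the far side of the lid: the tub followed. Continue.

>>> jog_arm([
  [0.018, -0.001, 0, 0, 0, -0.078, 0],
  [0.035, -0.004, 0, 0, 0, -0.156, 0],
  [0.052, -0.01, 0, 0, 0, -0.233, 0],
  [0.068, -0.017, 0, 0, 0, -0.311, 0],
  [0.083, -0.026, 0, 0, 0, -0.389, 0],
  [0.097, -0.037, 0, 0, 0, -0.467, 0],
  [0.109, -0.05, 0, 0, 0, -0.544, 0],
  [0.12, -0.064, 0, 0, 0, -0.622, 0],
  [0.123, -0.069, 0, 0, 0, -0.644, 0],
  [0.123, -0.069, 0, 0, 0, -0.644, 0],
  [0.123, -0.069, 0, 0, 0, -0.644, 0],
])

```text
time_s: 24.42
tool_pos: [0.5702, -0.0431, 0.0997]
tool_rot: [0.001, 0.954, 0.3, 0.002]
contact_force: [2.1, -4.2, 6.4]
grip_width: 0.0006
```

>>> jog_arm([
  [0, 0, -0.1, 0, 0, 0, 0],
  [0, 0, -0.3, 0, 0, 0, 0],
  [0, 0, -0.3, 0, 0, 0, 0],
])

```text
time_s: 24.8
tool_pos: [0.5704, -0.0415, 0.1614]
tool_rot: [0.001, 0.954, 0.3, 0.002]
contact_force: [-0.4, -0.8, 0.4]
grip_width: 0.0003
```

```bash
cat >> h.py <<'E'
def strips(n):
    im,d,c=snap(n); P=cloud(c,d); hsv=cv2.cvtColor(im,cv2.COLOR_RGB2HSV)
    Rm=(cv2.inRange(hsv,(0,130,70),(8,255,255))|cv2.inRange(hsv,(172,130,70),(180,255,255)))>0
    for i,C in enumerate(([.5517,-.0179],[.5593,-.1219])):
        D=P[...,:2]-C; m=Rm&(np.hypot(D[...,0],D[...,1])<.05)&(np.abs(P[...,2]-.102)<.012)
        s=np.argwhere(m)
        if len(s)<8: print(n,i+1,'few',len(s)); continue
        q=np.array([onplane(c,b,a,.102) for a,b in s]); mq=q.mean(0)[:2]-C; l=cv2.fitLine((q[:,:2]).astype(np.float32),cv2.DIST_L2,0,.01,.01).ravel()
        L=cv2.fitLine(q[:,:2].astype(np.float32),2,0,.01,.01).ravel()[:2]; L=L*np.sign(L@mq)
        print(n,i+1,len(s),'heading by centroid',np.degrees(np.arctan2(mq[1],mq[0])).round(1),'r',np.hypot(*mq).round(4),'by line',np.degrees(np.arctan2(L[1],L[0])).round(1))
    return im,d,c
E
python3 - <<'E'
from h import *
s=st(); print(s['q'])
im,d,c=strips('top'); save(im,'top4.png',(210,170,370,270),4)
strips('side')
E
```

```text
t 24.8 pos [ 0.5704 -0.0415  0.1614] X [0.819 0.573 0.004] Z [ 0.005 -0.001 -1.   ] F [-0.4 -0.8  0.4] g 0.0003
[ 0.4159525   0.25935281 -0.4900411   1.7328838   0.13203614  1.17645947
  0.49992331]
top 1 few 0
top 2 few 0
side 1 33 heading by centroid 0.1 r 0.0291 by line -7.5
side 2 43 heading by centroid 79.2 r 0.0338 by line 92.8
```

View pics/top4.png

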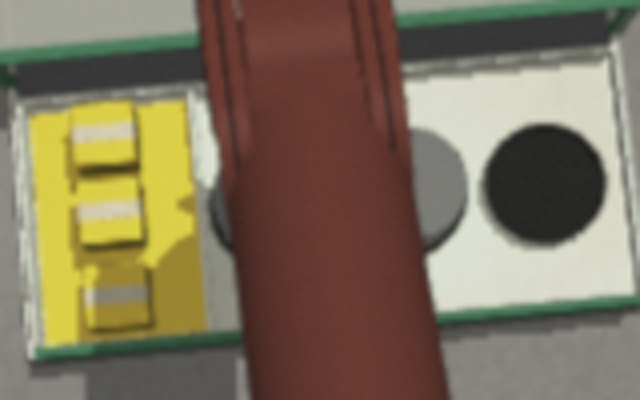

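Arm hides the tubs in the top view; cartons form a neat row at (105,135), (110,212) and (115,295). Side camera puts tub 1 near front. Next tub 2.

```bash
python3 - <<'E'
from h import *
rel([.5759,-.1457,.12])
r=.145
for t in [73]: print(t,np.round([-r*np.sin(np.radians(t)),-r*(1-np.cos(np.radians(t))),t/90],3).tolist())
E
```

```text
t 24.9 pos [ 0.5685 -0.0417  0.1584] X [0.819 0.573 0.   ] Z [ 0.001 -0.    -1.   ] F [-0.3 -0.6 -0.2] g -0.0
-> [ 0.5759 -0.1457  0.12  ] [-0.268  0.447  0.192]
73 [-0.139, -0.103, 0.811]
```

>>> jog_arm([
  [-0.13, 0.22, 0, 0, 0, 0, 0],
  [-0.268, 0.447, 0, 0, 0, 0, 0],
  [-0.268, 0.447, 0.1, 0, 0, 0, 0],
  [-0.268, 0.447, 0.19, 0, 0, 0, 0],
  [-0.268, 0.447, 0.19, 0, 0, 0, 0],
  [-0.268, 0.447, 0.19, 0, 0, 0, 0],
])

```text
time_s: 25.65
tool_pos: [0.576, -0.1443, 0.1205]
tool_rot: [-0.0, 0.954, 0.301, 0.0]
contact_force: [-0.2, -0.5, -0.0]
grip_width: -0.0
```

```bash
python3 - <<'E'
from h import *
rel([.5759,-.1457,.0988])
E
```

```text
t 25.65 pos [ 0.576  -0.1443  0.1205] X [0.818 0.575 0.   ] Z [ 0.  0. -1.] F [-0.2 -0.5 -0. ] g -0.0
-> [ 0.5759 -0.1457  0.0988] [-0.004  0.005  0.108]
```

>>> jog_arm([
  [-0.004, 0.005, 0.06, 0, 0, 0, 0],
  [-0.004, 0.005, 0.09, 0, 0, 0, 0],
  [-0.004, 0.005, 0.105, 0, 0, 0, 0],
  [-0.004, 0.005, 0.113, 0, 0, 0, 0],
  [-0.004, 0.005, 0.113, 0, 0, 0, 0],
])

```text
time_s: 26.28
tool_pos: [0.5762, -0.1471, 0.0986]
tool_rot: [0.0, 0.954, 0.3, 0.001]
contact_force: [-1.5, -1.1, 8.2]
grip_width: 0.0004
```

>>> jog_arm([
  [-0.018, -0.001, 0, 0, 0, 0.078, 0],
  [-0.035, -0.004, 0, 0, 0, 0.156, 0],
  [-0.052, -0.01, 0, 0, 0, 0.233, 0],
  [-0.068, -0.017, 0, 0, 0, 0.311, 0],
  [-0.083, -0.026, 0, 0, 0, 0.389, 0],
  [-0.097, -0.037, 0, 0, 0, 0.467, 0],
  [-0.109, -0.05, 0, 0, 0, 0.544, 0],
  [-0.12, -0.064, 0, 0, 0, 0.622, 0],
  [-0.129, -0.079, 0, 0, 0, 0.7, 0],
  [-0.136, -0.095, 0, 0, 0, 0.77, 0],
  [-0.139, -0.103, 0, 0, 0, 0.811, 0],
  [-0.139, -0.103, 0, 0, 0, 0.811, 0],
])

```text
time_s: 27.78
tool_pos: [0.5428, -0.145, 0.0992]
tool_rot: [-0.001, 0.945, -0.326, 0.002]
contact_force: [1.3, 2.9, 7.2]
grip_width: 0.0002
```

>>> jog_arm([
  [0, 0, 0, 0, 0, 0, 0],
  [0, 0, -0.1, 0, 0, 0, 0],
  [0, 0, -0.3, 0, 0, 0, 0],
  [0, 0, -0.6, 0, 0, 0, 0],
  [0, 0, -0.6, 0, 0, 0, 0],
])

```text
time_s: 28.4
tool_pos: [0.5437, -0.1463, 0.2228]
tool_rot: [-0.0, 0.945, -0.326, 0.004]
contact_force: [-0.3, 0.1, -0.6]
grip_width: -0.0
```

```bash
python3 - <<'E'
from h import *
rel([.4331,-.0716,.22]); yawrel(np.radians(94)); print(manip.state()['q'])
strips('side')
E
```

```text
t 28.4 pos [ 0.5437 -0.1463  0.2228] X [ 0.788 -0.616  0.008] Z [ 0.008 -0.002 -1.   ] F [-0.3  0.1 -0.6] g -0.0
-> [ 0.4331 -0.0716  0.22  ] [-0.665  0.046  0.009]
rz 0.533
[ 0.39247746  0.16890426 -0.23469928  1.68974656  0.04150376  1.27920297
 -0.51409271]
side 1 32 heading by centroid -0.9 r 0.0295 by line -2.1
side 2 28 heading by centroid 9.8 r 0.0294 by line 10.1
```

>>> jog_arm([
  [-0.2, -0.14, 0, 0, 0, 0, 0],
  [-0.4, -0.28, 0, 0, 0, 0, 0],
  [-0.6, -0.42, 0, 0, 0, 0, 0],
  [-0.75, -0.55, 0, 0, 0, 0, 0],
])

```text
time_s: 28.95
tool_pos: [0.4892, 0.0348, 0.2165]
tool_rot: [0.0, 0.946, -0.325, -0.001]
contact_force: [1.5, 0.1, -0.1]
grip_width: -0.0001
```

>>> jog_arm([
  [-0.2, -0.14, 0, 0, 0, 0.1, 60],
  [-0.4, -0.28, 0, 0, 0, 0.2, 60],
  [-0.6, -0.42, 0, 0, 0, 0.3, 60],
  [-0.75, -0.55, 0, 0, 0, 0.4, 60],
  [-0.75, -0.55, 0, 0, 0, 0.5, 60],
  [-0.75, -0.55, 0, 0, 0, 0.533, 60],
  [-0.75, -0.55, 0, 0, 0, 0.533, 60],
])

```text
time_s: 29.82
tool_pos: [0.4396, 0.212, 0.2166]
tool_rot: [0.001, 0.732, -0.682, -0.0]
contact_force: [-0.2, 0.5, -0.2]
grip_width: 0.0514
```

```bash
python3 - <<'E'
from h import *
im,d,c=strips('top'); strips('side'); cartons(im,c,cloud(c,d)); save(im,'top5.png',(210,170,370,270),4)
rel([.4331,-.0716,.22]); yawrel(np.radians(94))
P=cloud(c,d)
L=((np.abs(P[...,2]-.102)<.008)*255).astype(np.uint8);L[:190]=0;L[245:]=0;L[:,:250]=0;L[:,335:]=0
for k in cv2.findContours(L,0,2)[0]:
    if cv2.contourArea(k)>200: mo=cv2.moments(k); print('tub',onplane(c,mo['m10']/mo['m00'],mo['m01']/mo['m00'],.102).round(4))
E
```

```text
top 1 46 heading by centroid -4.2 r 0.0306 by line -1.1
top 2 44 heading by centroid 6.3 r 0.0299 by line 9.1
side 1 few 4
side 2 few 0
carton mm [547. 100. 169.  47.   4.] 0.079
t 29.93 pos [0.4399 0.2119 0.217 ] X [ 0.071 -0.997  0.   ] Z [-0.001 -0.    -1.   ] F [ 0.  -0.3 -0.4] g 0.0515
-> [ 0.4331 -0.0716  0.22  ] [ 1.411  0.135 -0.015]
rz 0.001
tub [ 0.5543 -0.0179  0.102 ]
tub [ 0.5614 -0.1215  0.102 ]
```

View pics/top5.png

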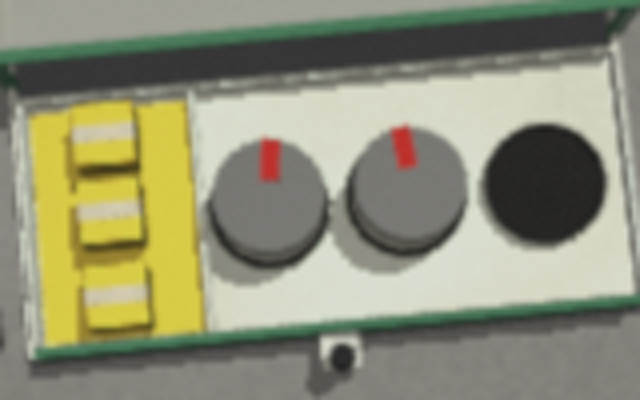

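Labels nearly front: tub 1 strip at (270,160) is about 6° clockwise, tub 2 strip at (404,148) about 5° counter-clockwise of the tray axis. I'll trim both.

```bash
python3 - <<'E'
from h import *
rel([.524,-.020,.22],[.524,-.020,.12])
E
```

```text
t 29.93 pos [0.4399 0.2119 0.217 ] X [ 0.071 -0.997  0.   ] Z [-0.001 -0.    -1.   ] F [ 0.  -0.3 -0.4] g 0.0515
-> [ 0.524 -0.02   0.22 ] [ 1.187 -0.337 -0.015]
-> [ 0.524 -0.02   0.12 ] [ 1.186 -0.338  0.485]
```

>>> jog_arm([
  [0.25, -0.08, 0, 0, 0, 0, 0],
  [0.5, -0.16, 0, 0, 0, 0, 0],
  [0.75, -0.24, 0, 0, 0, 0, 0],
  [0.98, -0.338, 0, 0, 0, 0, 0],
])

```text
time_s: 30.42
tool_pos: [0.5216, 0.0193, 0.2176]
tool_rot: [0.0, 0.732, -0.682, 0.0]
contact_force: [0.3, 1.6, -0.2]
grip_width: 0.0
```

>>> jog_arm([
  [0.206, 0, 0, 0, 0, 0, 0],
  [0.206, 0, 0.25, 0, 0, 0, 0],
  [0.206, 0, 0.485, 0, 0, 0, 0],
  [0.206, 0, 0.485, 0, 0, 0, 0],
  [0.206, 0, 0.485, 0, 0, 0, 0],
])

```text
time_s: 31.05
tool_pos: [0.5251, -0.0196, 0.1223]
tool_rot: [-0.001, 0.732, -0.682, 0.0]
contact_force: [0.4, 0.3, 1.3]
grip_width: -0.0004
```

```bash
python3 - <<'E'
from h import *
rel([.524,-.020,.0985])
E
```

```text
t 31.05 pos [ 0.5251 -0.0196  0.1223] X [ 0.071 -0.998 -0.   ] Z [ 0.001  0.    -1.   ] F [0.4 0.3 1.3] g -0.0004
-> [ 0.524  -0.02    0.0985] [0.002 0.006 0.119]
```

>>> jog_arm([
  [0, 0.005, 0.06, 0, 0, 0, 0],
  [0, 0.005, 0.1, 0, 0, 0, 0],
  [0, 0.005, 0.119, 0, 0, 0, 0],
  [0, 0.005, 0.119, 0, 0, 0, 0],
  [0.008, 0.005, 0.119, 0, 0, -0.033, 0],
  [0.016, 0.004, 0.119, 0, 0, -0.072, 0],
  [0.016, 0.004, 0.119, 0, 0, -0.072, 0],
  [0.016, 0.004, 0.119, 0, 0, -0.072, 0],
  [0.016, 0.004, 0, 0, 0, -0.072, 0],
  [0.016, 0.004, 0, 0, 0, 0, 0],
  [0.27, 0.003, 0, 0, 0, 0, 0],
  [0.52, 0, 0, 0, 0, 0, 0],
])

```text
time_s: 32.55
tool_pos: [0.5318, -0.1243, 0.121]
tool_rot: [-0.0, 0.732, -0.681, 0.0]
contact_force: [1.3, -0.7, -1.2]
grip_width: 0.0
```

>>> jog_arm([
  [0, 0, 0, 0, 0, 0, 0],
  [0, 0, 0, 0, 0, 0, 0],
])

```text
time_s: 32.8
tool_pos: [0.5315, -0.1229, 0.1206]
tool_rot: [-0.0, 0.731, -0.682, -0.0]
contact_force: [0.2, 0.0, 0.8]
grip_width: -0.0004
```

```bash
python3 - <<'E'
from h import *
rel([.5315,-.1238,.0985]); yawrel(np.radians(94))
E
```

```text
t 32.8 pos [ 0.5315 -0.1229  0.1206] X [ 0.07  -0.998 -0.001] Z [-0.     0.001 -1.   ] F [0.2 0.  0.8] g -0.0004
-> [ 0.5315 -0.1238  0.0985] [0.004 0.    0.11 ]
rz 0.0
```

>>> jog_arm([
  [0, 0, 0.06, 0, 0, 0, 0],
  [0, 0, 0.09, 0, 0, 0, 0],
  [0, 0, 0.112, 0, 0, 0, 0],
  [0, 0, 0.112, 0, 0, 0, 0],
  [-0.007, 0, 0.112, 0, 0, 0.028, 0],
  [-0.013, -0.001, 0.112, 0, 0, 0.056, 0],
  [-0.013, -0.001, 0.112, 0, 0, 0.056, 0],
  [-0.013, -0.001, 0.112, 0, 0, 0.056, 0],
  [-0.013, -0.001, 0, 0, 0, 0.056, 0],
  [-0.013, 0, -0.3, 0, 0, 0, 60],
  [-0.013, 0, -0.5, 0, 0, 0, 60],
  [-0.013, 0, -0.5, 0, 0, 0, 60],
])

```text
time_s: 34.3
tool_pos: [0.5332, -0.1207, 0.224]
tool_rot: [-0.002, 0.732, -0.682, 0.003]
contact_force: [0.1, 0.1, -0.8]
grip_width: 0.0511
```

```bash
python3 - <<'E'
from h import *
rel([.45,.22,.22],[.4331,-.0716,.22])
E
```

```text
t 34.3 pos [ 0.5332 -0.1207  0.224 ] X [ 0.07  -0.998  0.002] Z [ 0.006 -0.001 -1.   ] F [ 0.1  0.1 -0.8] g 0.0511
-> [0.45 0.22 0.22] [-1.729  0.295  0.016]
-> [ 0.4331 -0.0716  0.22  ] [-0.28   0.482  0.017]
```

>>> jog_arm([
  [-0.2, 0.04, 0, 0, 0, 0, 60],
  [-0.45, 0.08, 0, 0, 0, 0, 60],
  [-0.7, 0.12, 0, 0, 0, 0, 60],
  [-0.9, 0.15, 0, 0, 0, 0, 60],
])

```text
time_s: 34.8
tool_pos: [0.4876, 0.0588, 0.2196]
tool_rot: [0.0, 0.732, -0.681, -0.0]
contact_force: [0.6, 0.3, 1.4]
grip_width: 0.0515
```

>>> jog_arm([
  [-0.25, 0.04, 0, 0, 0, 0, 60],
  [-0.5, 0.08, 0, 0, 0, 0, 60],
  [-0.83, 0.145, 0, 0, 0, 0, 60],
  [-0.83, 0.145, 0, 0, 0, 0, 60],
])

```text
time_s: 35.3
tool_pos: [0.4457, 0.225, 0.2199]
tool_rot: [-0.0, 0.734, -0.679, -0.001]
contact_force: [0.5, -0.5, -0.2]
grip_width: 0.0512
```

```bash
python3 - <<'E'
from h import *
im,d,c=strips('top'); cartons(im,c,cloud(c,d)); save(im,'top6.png',(210,170,370,270),4)
rel([.4331,-.0716,.22]); yawrel(np.radians(94.1))
E
```

```text
top 1 46 heading by centroid 0.8 r 0.0306 by line 2.4
top 2 43 heading by centroid 3.1 r 0.0303 by line 5.2
carton mm [547. 101. 169.  47.   4.] 0.08
t 35.35 pos [0.4466 0.2228 0.2198] X [ 0.075 -0.997 -0.   ] Z [-0.001  0.    -1.   ] F [-0.5  0.  -1. ] g 0.0515
-> [ 0.4331 -0.0716  0.22  ] [ 1.463e+00  1.780e-01 -1.000e-03]
rz 0.002
```

View pics/top6.png

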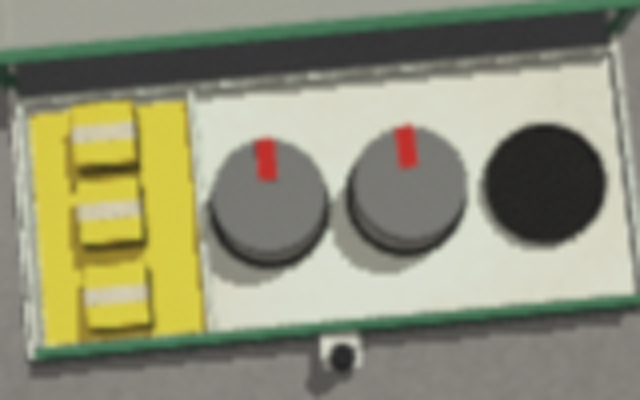

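Both strips, (265,160) and (405,147), now point to the front within about 3°, and the cartons are in the bay. Back to the grip.

>>> jog_arm([
  [0.25, 0.03, 0, 0, 0, 0, 60],
  [0.5, 0.06, 0, 0, 0, 0, 60],
  [0.75, 0.09, 0, 0, 0, 0, 60],
  [0.98, 0.178, 0, 0, 0, 0, 60],
])

```text
time_s: 35.85
tool_pos: [0.426, 0.0188, 0.22]
tool_rot: [0.0, 0.73, -0.683, -0.0]
contact_force: [0.3, -0.1, 0.2]
grip_width: 0.051
```

>>> jog_arm([
  [0.25, 0, 0, 0, 0, 0, 60],
  [0.483, 0, 0, 0, 0, 0, 60],
  [0.483, 0, 0.25, 0, 0, 0, 60],
  [0.483, 0, 0.5, 0, 0, 0, 60],
  [0.483, 0, 0.5, 0, 0, 0, 60],
])

```text
time_s: 36.48
tool_pos: [0.4299, -0.0751, 0.1175]
tool_rot: [0.002, 0.731, -0.683, -0.003]
contact_force: [-0.9, -0.6, 0.5]
grip_width: 0.0512
```

```bash
python3 - <<'E'
from h import *
rel([.4331,-.0716,.05]); yawrel(np.radians(94.1))
E
```

```text
t 36.48 pos [ 0.4299 -0.0751  0.1175] X [ 0.068 -0.998 -0.002] Z [-0.008  0.001 -1.   ] F [-0.9 -0.6  0.5] g 0.0512
-> [ 0.4331 -0.0716  0.05  ] [-0.016 -0.02   0.337]
rz -0.002
```

>>> jog_arm([
  [-0.008, -0.01, 0.15, 0, 0, 0, 60],
  [-0.008, -0.01, 0.335, 0, 0, 0, 60],
  [-0.008, -0.01, 0.335, 0, 0, 0, 60],
  [-0.008, -0.01, 0.335, 0, 0, 0, 0],
  [-0.008, -0.01, 0.335, 0, 0, 0, 0],
  [-0.008, -0.01, 0.335, 0, 0, 0, 0],
  [-0.008, -0.01, 0.335, 0, 0, 0, 0],
], force=60)

```text
time_s: 37.35
tool_pos: [0.4366, -0.0713, 0.0561]
tool_rot: [-0.001, 0.732, -0.682, 0.001]
contact_force: [-2.5, 6.2, 9.9]
grip_width: 0.018
```

>>> jog_arm([
  [0, -0.03, 0, 0, 0, 0, 0],
  [0, -0.07, 0, 0, 0, 0, 0],
  [0, -0.12, 0, 0, 0, 0, 0],
  [0, -0.17, 0, 0, 0, 0, 0],
  [0, -0.22, 0, 0, 0, 0, 0],
  [0, -0.27, 0, 0, 0, 0, 0],
  [0, -0.32, 0, 0, 0, 0, 0],
  [0, -0.37, 0, 0, 0, 0, 0],
  [0, -0.41, 0, 0, 0, 0, 0],
  [0, -0.43, 0, 0, 0, 0, 0],
  [0, -0.43, 0, 0, 0, 0, 0],
])

```text
time_s: 38.72
tool_pos: [0.5223, -0.0651, 0.0561]
tool_rot: [-0.001, 0.732, -0.682, 0.001]
contact_force: [-2.4, 5.6, 7.4]
grip_width: 0.018
```

>>> jog_arm([
  [0, -0.03, 0, 0, 0, 0, 0],
  [0, -0.07, 0, 0, 0, 0, 0],
  [0, -0.12, 0, 0, 0, 0, 0],
  [0, -0.17, 0, 0, 0, 0, 0],
  [0, -0.22, 0, 0, 0, 0, 0],
  [0, -0.27, 0, 0, 0, 0, 0],
  [0, -0.32, 0, 0, 0, 0, 0],
  [0, -0.36, 0, 0, 0, 0, 0],
  [0, -0.4, 0, 0, 0, 0, 0],
  [0, -0.425, 0, 0, 0, 0, 0],
  [0, -0.44, 0, 0, 0, 0, 0],
  [0, -0.44, 0, 0, 0, 0, 0],
])

```text
time_s: 40.22
tool_pos: [0.6042, -0.0593, 0.0561]
tool_rot: [0.003, 0.732, -0.682, -0.004]
contact_force: [-31.7, 4.4, 29.5]
grip_width: 0.0183
```

```bash
python3 - <<'E'
from h import *
st()
E
```

```text
t 40.23 pos [ 0.6042 -0.0593  0.0561] X [ 0.07  -0.998 -0.001] Z [-0.009  0.    -1.   ] F [-31.7   4.4  29.5] g 0.0183
```

Reached the stop (31 N). Ease back slightly, release, rise and move away.

>>> jog_arm([
  [0, 0.02, 0, 0, 0, 0, 0],
  [0, 0.02, 0, 0, 0, 0, 60],
  [0, 0.02, 0, 0, 0, 0, 60],
  [0, 0.02, 0, 0, 0, 0, 60],
  [0, 0.02, -0.3, 0, 0, 0, 60],
  [0, 0.02, -0.6, 0, 0, 0, 60],
  [0, 0.02, -0.9, 0, 0, 0, 60],
  [0, 0.02, -0.9, 0, 0, 0, 60],
])

```text
time_s: 41.22
tool_pos: [0.6074, -0.0607, 0.2396]
tool_rot: [-0.003, 0.731, -0.682, 0.004]
contact_force: [0.4, 0.5, -1.8]
grip_width: 0.0512
```

>>> jog_arm([
  [-0.25, 0.2, 0, 0, 0, 0, 60],
  [-0.5, 0.4, 0, 0, 0, 0, 60],
  [-0.75, 0.6, 0, 0, 0, 0, 60],
  [-0.98, 0.75, 0, 0, 0, 0, 60],
  [-0.98, 0.75, 0, 0, 0, 0, 60],
])

```text
time_s: 41.85
tool_pos: [0.4389, 0.1281, 0.2336]
tool_rot: [-0.0, 0.734, -0.679, 0.0]
contact_force: [0.1, -0.3, 0.1]
grip_width: 0.0509
```

```bash
python3 - <<'E'
from h import *
st()
im,d,c=snap('top'); P=cloud(c,d); save(im,'top7.png',(120,120,380,300),3)
K=(im.max(2)<60)&(P[...,2]>.06)&(P[...,2]<.1);K[:190]=0;K[225:]=0;K[:,:270]=0;K[:,310:]=0
print('post',K.sum(),P[K].mean(0) if K.any() else 0)
E
```

```text
t 41.85 pos [0.4389 0.1281 0.2336] X [ 0.077 -0.997  0.   ] Z [ 0. -0. -1.] F [ 0.1 -0.3  0.1] g 0.0509
post 23 [ 0.60262297 -0.05811575  0.08194469]
```

View pics/top7.png

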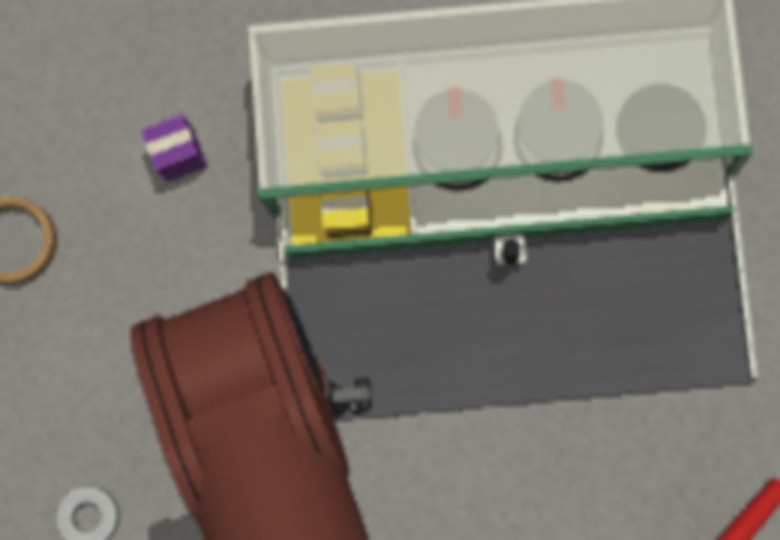

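The post at (510,252) is back at its starting point to within 0.4 mm. Both strips, (455,103) and (558,93), face front, and the cartons are in the bay.

```bash
python3 -c "
from bench import manip; print(manip.finish_job())"
```

```text
the job is handed in; nothing more can be done
None
```

The job is done and handed in at about 42 s of the 210 s allowed; the hand-in itself reports no verdict.

- **Tray:** I pulled it out about 170 mm. At the end I pushed it against the home stop, where it read about 31 N. The last picture puts the grip post within 0.5 mm of its starting place.
- **Cartons:** all three yellow cartons stand in a row on the yellow bay floor, and the last picture shows them still there. I left the purple and turquoise look-alikes alone.
- **Tubs:** two tubs were present, and the third pad was empty. I turned one by about +121° and the other by −73°, then trimmed each by about 5–6°.
- **Label angles:** before pushing home, the last measurement put both labels within about 3° of the tray's front. The two ways of measuring the red strips (centroid and line fit) differed by about 2°. After pushing home I checked only by eye through the hood: both strips still face front.
- **Other things on the counter:** the arm touched none of the bystanders, and those in view of the later pictures had not moved. I did not measure their positions at the end.

No grasp or placement failed.

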